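Press down the retaining tabs of a framed leaded panel

ROBOT

A 6-joint arm with a two-finger parallel gripper is mounted at the origin on the work surface. World frame = base frame: x ahead of the robot, y to its left, z up, the work surface at z = 0. Lengths are in m, angles in rad, forces in N, time in s.
With the tool pointing down it reaches from about 0.325 to 0.85 m from the base axis. Payload 4.4 kg.
Tool frame: the origin (TCP) lies midway between the tips of the shut fingers; the grasp point (between the pads) lies 19 mm behind it; z points along the fingers, y is the line along which they close (so a half turn about z gives the same grasp; the last joint's range is limited). The gripper opens to 94 mm and grips with 3 to 60 N. Pads are 16 mm wide; open, the fingers measure 119 mm over their backs; the gripper's body (75 mm by 177 mm) begins 78 mm behind the grasp point.
Start: joints at [1.181, 0.207, 1.542, -0, 1.393, -0.15], TCP at [0.137, 0.559, 0.205] pointing down, gripper open.
Joint ranges: [-2.73, 2.73], [-0.86, 2.22], [0.23, 2.46], [-1.11, 4.25], [0.08, 2.63], [-2.82, 2.82]. Speed limits (rad/s): [2.79, 2.79, 3.14, 3.14, 3.14, 3.14].

INTERFACE

Orientations are given as a unit quaternion [x, y, z, w].
In Python, from workcell import telemetry, capture, workorder gives the robot as it stands.
- The arm moves only by the tool drive_tool, never from a script. Its argument "series" is a list of rows, each an object with "slide": the shift along the tool's x, y, z normalised to -1 to 1, where 1 is 0.3 m, a list of three; "rotation": the turn, a rotation vector about the tool's x, y, z normalised to -1 to 1, where 1 is 60 degrees, a list of three; "jaw": the closure, from -1 (fully open) to 1 (shut). A call has 1 to 12 rows; each row shifts and turns the commanded pose from where the row before left it, along the tool's axes as they then stand; what a row does not reach is not made up. A row lasts 1/10 s, in which the tool goes at most 50 mm and 8.59 degrees, less where a joint would pass 70% of its speed; a pose out of reach is approached as far as the arm can. A call with a number of a shift or a turn outside -1 to 1 is refused whole. A call with a gripper value outside its range is refused whole. The fingers move at their own pace and stop on an object; the grip force is fixed at half the most. Time passes only in rows, so rows that do not move let the fingers close. It gives the time, the measured TCP pose, the force, the opening and the grip force at its end, in the units of the state.
- telemetry.get_obs(): the state, without advancing time (a new reading comes with each control period).
- capture(name): name is "scene" or "side" or "wrist"; returns a dict with "frame" (480x640x3 uint8, red, green, blue), "fovy" (degrees; the focal length in pixels is half the picture's height over the tangent of half this angle, whatever the lens; pixels are square), "cx", "cy" (the principal point, pixels), "extrinsics" (4x4, takes a point from camera to world coordinates). Camera axes: x right, y down, z forward; pixel columns grow to the right and rows downward; lengths in m; the calibration is good to about 2 mm. A picture is of the moment at which its call begins. There is no depth.
- workorder.close_job(): hands the job in; it is judged then, once.
The state is a dict: "t": time; "q": joint angles; "joint_velocities": joint speeds; "effort": joint torques, N m; "eef_pos": TCP position; "eef_rot": TCP orientation; "ft_force": force on the tool from outside, world axes, zero at the start; "moment": the same for the moment, N m; "gripper_width": finger opening in m; "gripper_force": force on a finger pad.
Only numpy, scipy, OpenCV 4.12 (cv2) and the standard library are available. Lean on these libraries where they do the work, as an engineer would, in place of code of your own. Each camera call takes 0.05 s, during which the arm holds its last target. There are 200 camera calls.

TASK

The leaded glass panel lies face down in its wooden frame; secure it by gently pressing the four raised brass retaining tabs down flat with the closed fingertips, in opposite pairs: first the tab on the hanger side, then the one facing it, then the left one and last the right one (left and right as seen from above with the hanger pointing away from you). Do not lean on the glass, do not lift or shove the frame, and leave the solder spool, the flux jar and the screwdriver where they are.

Things in the scene. Friction and masses are not known exactly. Their poses are not given: they have to be found in the camera images.
- frame: loose wooden picture frame lying face down on the bench, 280 x 210 mm, rails 30 wide and 20 mm high, about 1.4 kg with the glass. Origin: centre of its underside, on the bench. x runs along its length to the short rail with the hanger (steel strap, 24 mm ring lying out past the edge); y to its left side, seen from above with the hanger pointing away from you; z up.
- panel: leaded glass panel set in the frame, 220 x 150 mm, fixed in it, same origin and axes as the frame. The glass surface lies 16.5 mm above the bench, the lead edging 19 mm (8 mm wide all round). Fragile.
- tab_hanger (a joint): brass tab amid the hanger-side short rail, bent up at frame point (110, 0, 21) mm, reaching 34 mm in over the glass; 14 wide, 2 mm thick. Value: angle above flat, rad. 0 = flat and level, top 22 mm above the bench, against a stop clear of the glass. Starts raised 0.38 to 0.62. Needs 1 to 2 N at 22 mm from the bend, up to about 6 N while a fingertip drags on it; it stays where left.
- tab_foot (a joint): the same kind of tab at the middle of the other short rail, facing it; bend at frame point (-110, 0, 21) mm, reaching towards +x. Values as for tab_hanger.
- tab_left (a joint): the same kind of tab at the middle of the left long rail, bend at frame point (0, 75, 21) mm, reaching towards -y. Values as for tab_hanger.
- tab_right (a joint): the same kind of tab at the middle of the right long rail, bend at frame point (0, -75, 21) mm, reaching towards +y. Values as for tab_hanger.
- tab_hanger_spot (a point): point on the upper face of the hanger-side tab, on its middle line 22 mm from the bend; moves with the tab. x points along the tab away from its rail, z out of its upper face.
- tab_foot_spot (a point): the same point on the tab facing it.
- tab_left_spot (a point): the same point on the left tab.
- tab_right_spot (a point): the same point on the right tab.
- solder_spool: loose spool of solder standing on the bench beside the frame, 60 mm across, 40 mm high; origin at the centre of its underside. To be left alone.
- flux_jar: small loose jar, 42 mm across, 62 mm high, standing on the bench beside the frame; origin at the centre of its underside. To be left alone.
- screwdriver: loose screwdriver with a dark wooden handle, 170 mm long, lying on the bench beyond the frame's short rail that has no hanger; origin in its middle at the bench, x along it. To be left alone.

How it is judged:
On the way, in this order (a step that is already met when the one before it is completed fails the run):
1. the hanger-side tab is pressed down flat (value of joint tab_hanger below 0.15 rad), for 0.1 s.
2. then the tab facing it (value of joint tab_foot below 0.15 rad), for 0.1 s.
3. then the left tab (value of joint tab_left below 0.15 rad), for 0.1 s.
4. last the right tab (value of joint tab_right below 0.15 rad), for 0.1 s.
At the end, for the whole second after the job is handed in: all four tabs are within 0.15 rad (9 degrees) of flat, and the frame lies flat and at rest on the bench within 20 mm of where it was (value of joint each of tab_hanger, tab_foot, tab_left, tab_right below 0.15 rad and height (world z) of frame below 0.004 m and angle between frame's own z axis and vertical below 0.03 rad and distance of frame from where it was at the start of the episode below 0.02 m and linear speed of frame below 0.01 m/s); the robot touches nothing.
It fails at once if a tab is pressed most of the way down before the one ahead of it in the order is down ((value of joint tab_foot below 0.22 rad and value of joint tab_hanger above 0.2 rad) or (value of joint tab_left below 0.22 rad and value of joint tab_foot above 0.2 rad) or (value of joint tab_right below 0.22 rad and value of joint tab_left above 0.2 rad)).
It fails at once if the frame, panel or tabs are pressed with more than 25 N (contact force between the arm and frame above 25 N).
It fails at once if the robot presses on the glass panel with more than 6 N (contact force between the arm and panel above 6 N).
It fails at once if the frame is lifted, tipped or shoved more than 20 mm (height (world z) of frame above 0.008 m or angle between frame's own z axis and vertical above 0.08 rad or distance of frame from where it was at the start of the episode above 0.02 m).
It fails at once if the spool, jar or screwdriver is moved more than 20 mm (distance of any of solder_spool, flux_jar, screwdriver from where it was at the start of the episode above 0.02 m).
It also fails if it takes over 54 s, if anything falls off the work surface, if the arm or the gripper's body presses on something with over 40 N, if the wrist force passes 120 N, or if a joint passes its speed limit or range.

## Working session

There is one attempt and no reset: what is moved stays moved. The work goes in short steps, Python scripts to look and compute and a tool call to move; the robot and the scene stay as the last step left them, time stands still between calls to the robot, and variables do not carry over. Pictures are saved under pics/ and viewed, at most 10 in all, crops included, and the job is handed in when it is done.

Besides the shell and the picture viewer there is one more tool, called after "Call:" as name(argument=value, ...) on one line, values as JSON. drive_tool: Moves the arm, as the interface text tells. Scaled input: -1 to 1 covers 0.3 m each way for a shift and 60 degrees each way for a turn. Its arguments: {"type":"object","properties":{"series":{"type":"array"}},"required":["series"]}

```bash
mkdir -p pics; ls; cat > h.py <<'E'
import numpy as np, cv2
from workcell import telemetry, capture, workorder
from scipy.spatial.transform import Rotation as R
def ray(c,u,v):
    f=240/np.tan(np.radians(c["fovy"])/2); E=np.array(c["extrinsics"])
    d=E[:3,:3]@np.array([(u-c["cx"])/f,(v-c["cy"])/f,1]); return E[:3,3],d
def onplane(c,u,v,z):
    o,d=ray(c,u,v); return o+d*(z-o[2])/d[2]
def proj(c,p):
    f=240/np.tan(np.radians(c["fovy"])/2); E=np.array(c["extrinsics"])
    q=E[:3,:3].T@(np.array(p)-E[:3,3]); return f*q[0]/q[2]+c["cx"],f*q[1]/q[2]+c["cy"]
E
python3 - <<'E'
from h import *
import pickle
for n in ["scene","side"]:
    c=capture(n); pickle.dump(c,open(n+".pkl","wb")); cv2.imwrite(f"pics/{n}1.png",c["frame"][:,:,::-1]); print(n,c["fovy"],np.round(c["extrinsics"],3).tolist())
o=telemetry.get_obs(); print(o)
E
```

```text
pics
scene 48.21589882311065 [[-0.134, 0.762, -0.633, 1.122], [0.991, 0.097, -0.093, 0.095], [-0.01, -0.64, -0.768, 0.673], [0.0, 0.0, 0.0, 1.0]]
side 49.84845918841386 [[0.737, -0.503, 0.451, 0.171], [-0.676, -0.528, 0.515, -0.474], [-0.021, -0.684, -0.729, 0.736], [0.0, 0.0, 0.0, 1.0]]
{'t': 0.1, 'q': array([ 1.18049949e+00,  2.07381932e-01,  1.54276990e+00, -2.42758408e-05,
        1.39345613e+00, -1.50468655e-01]), 'joint_velocities': array([ 0.00062508, -0.00066287, -0.00441811, -0.0015777 , -0.00099563,
       -0.00110246]), 'effort': array([-4.13147636e-04, -3.71861744e+01, -2.82294774e+01,  7.00914091e-02,
        3.11217760e-02, -6.69231190e-05]), 'eef_pos': array([0.13631463, 0.55788634, 0.20439966]), 'eef_rot': array([ 1.19624718e-01,  9.92818670e-01, -9.74237064e-04, -2.57633781e-04]), 'ft_force': array([-0.79187595, -0.86975053, -0.0910578 ]), 'moment': array([ 0.00594791, -0.01919526, -0.06222509]), 'gripper_force': 0.0, 'gripper_width': 0.09404283777895338}
```

View pics/scene1.png

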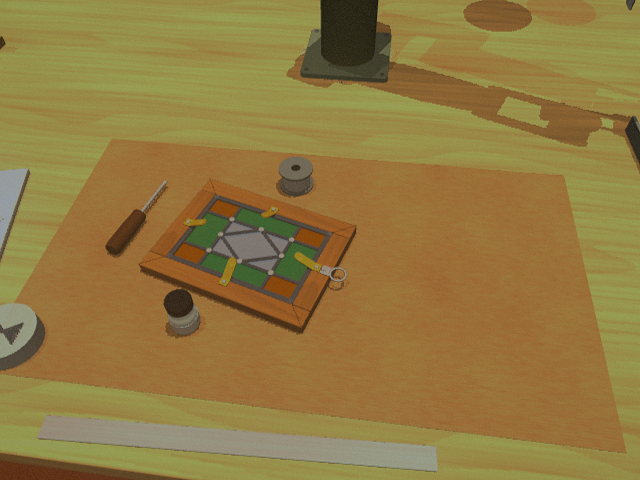

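View pics/side1.png

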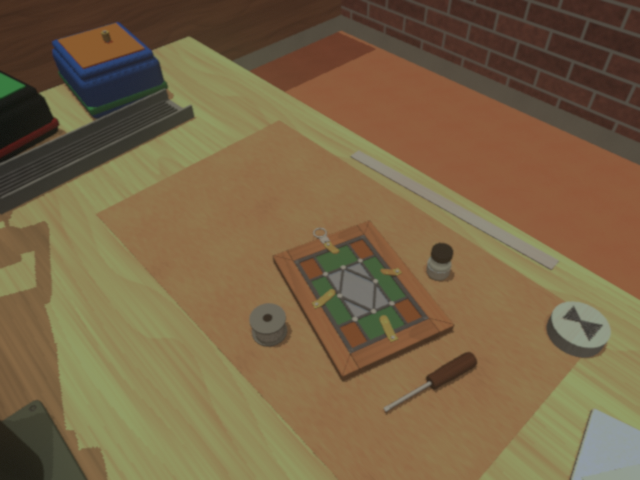

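The scene view shows the hanger at (338,275), with the tabs at hanger (307,262), foot (195,222), left (270,212) and right (228,270). The spool is at (296,175), the jar at (182,312) and the screwdriver at (135,220). The side view agrees: hanger (322,238), spool (268,325), jar (440,260). Next I'll zoom in on both.

```bash
python3 - <<'E'
from h import *
import pickle
for n,(x,y) in {"scene":(135,165),"side":(265,210)}.items():
    c=pickle.load(open(n+".pkl","rb")); im=c["frame"][y:y+172,x:x+228,::-1]
    im=cv2.resize(im,None,fx=3.5,fy=3.5,interpolation=cv2.INTER_CUBIC); im=cv2.convertScaleAbs(im,alpha=1.4)
    cv2.imwrite(f"pics/{n}_crop.png",im); print(im.shape)
E
```

```text
(602, 798, 3)
(602, 798, 3)
```

View pics/scene_crop.png

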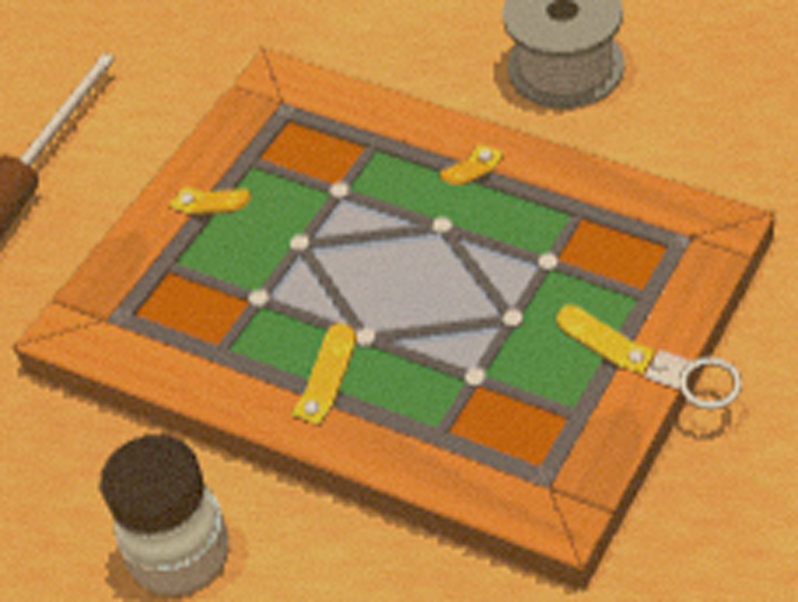

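View pics/side_crop.png

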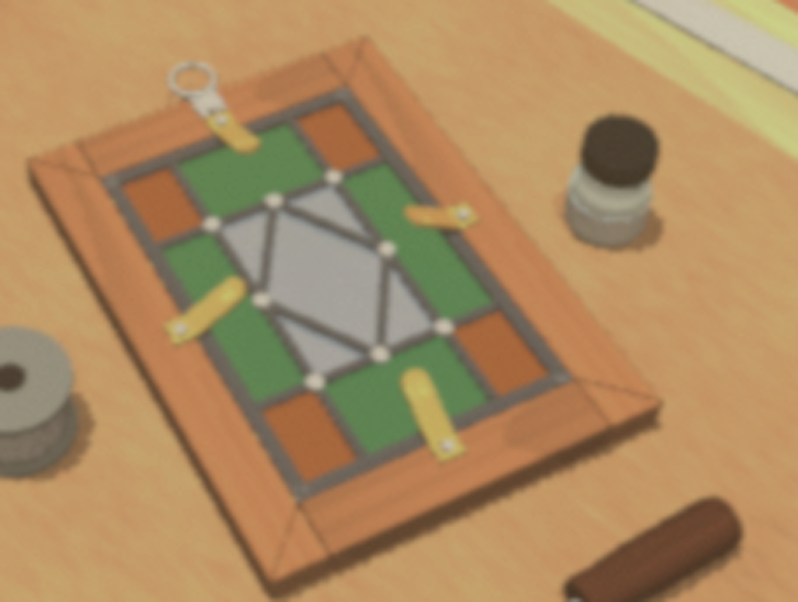

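The crops show clear frame corners (z=20 mm), lead corners (z=19 mm) and tab tips. I'll fit the frame pose from both views and triangulate the tips.

```bash
python3 - <<'E'
from h import *
import pickle
C={n:pickle.load(open(n+".pkl","rb")) for n in("scene","side")}
off={"scene":(135,165),"side":(265,210)}
S=3.5
def px(n,p): return ((p[0]+.5)/S-.5+off[n][0],(p[1]+.5)/S-.5+off[n][1])
outer=dict(FL=(-140,105),HL=(140,105),HR=(140,-105),FR=(-140,-105)); lead=dict(FL=(-110,75),HL=(110,75),HR=(110,-75),FR=(-110,-75))
O={"scene":dict(FL=(265,48),HL=(775,213),HR=(586,571),FR=(17,348)),"side":dict(HL=(30,162),HR=(368,38),FR=(660,404),FL=(272,577))}
L={"scene":dict(FL=(283,106),HL=(691,238),HR=(545,484),FR=(113,318)),"side":dict(HL=(105,181),HR=(346,88),FR=(572,378),FL=(303,499))}
allm,allw=[],[]
def fit(M,W):
    M=np.array(M)/1000.;W=np.array(W); mc,wc=M.mean(0),W.mean(0);A=M-mc;B=W-wc
    th=np.arctan2((A[:,0]*B[:,1]-A[:,1]*B[:,0]).sum(),(A*B).sum()); r=np.array([[np.cos(th),-np.sin(th)],[np.sin(th),np.cos(th)]])
    t=wc-r@mc; return th,t,W-(M@r.T+t)
for n in C:
    m,w=[],[]
    for k in outer: m.append(outer[k]); w.append(onplane(C[n],*px(n,O[n][k]),.020)[:2])
    for k in lead: m.append(lead[k]); w.append(onplane(C[n],*px(n,L[n][k]),.019)[:2])
    th,t,res=fit(m,w); print(n,th,t,np.round(res*1000,1).tolist()); allm+=m;allw+=w
th,t,res=fit(allm,allw); print(th,t)
r=np.array([[np.cos(th),-np.sin(th)],[np.sin(th),np.cos(th)]])
T={"hanger":((560,318),(257,146)),"foot":((250,198),(408,372)),"left":((442,177),(244,285)),"right":((343,325),(406,213))}
for k,(a,b) in T.items():
    o1,d1=ray(C["scene"],*px("scene",a));o2,d2=ray(C["side"],*px("side",b))
    s=np.linalg.lstsq(np.c_[d1,-d2],o2-o1,rcond=None)[0];p=o1+d1*s[0];q=o2+d2*s[1];P=(p+q)/2
    print(k,"frame mm",np.round(1000*r.T@(P[:2]-t),1),"z",round(P[2]*1000,1),"gap",round(1000*np.linalg.norm(p-q),1))
for n,a,b in [("spool top",(562,10),(9,377)),("jar top",(150,470),(620,143))]:
    for c,p in(("scene",a),("side",b)): print(n,onplane(C[c],*px(c,p),.04 if 'sp' in n else .062))
e=telemetry.get_obs()["eef_pos"]
for k,b,d in[("hanger",(110,0),(-1,0)),("foot",(-110,0),(1,0)),("left",(0,75),(0,-1)),("right",(0,-75),(0,1))]:
    print(k,[np.round(r@((np.array(b)+s*np.array(d))/1000)+t,4).tolist() for s in(0,22)])
E
```

```text
scene 1.2827330383815356 [ 0.59687907 -0.09286961] [[1.0, 1.1], [0.7, -1.5], [0.4, 0.4], [0.1, 2.4], [1.9, 0.2], [-0.2, -1.3], [-1.9, -2.8], [-2.1, 1.5]]
side 1.2815070044844508 [ 0.59595931 -0.0977137 ] [[2.4, 2.5], [0.4, -3.0], [-2.3, -2.2], [-2.7, 1.9], [3.2, 1.0], [0.9, -2.8], [-1.7, -0.1], [-0.2, 2.6]]
1.2821225481937615 [ 0.59641919 -0.09529166]
hanger frame mm [81.  -2.9] z 33.1 gap 3.1
foot frame mm [-79.9   1.7] z 35.1 gap 3.4
left frame mm [-2.5 47. ] z 38.6 gap 1.2
right frame mm [  0.3 -46.9] z 39.1 gap 0.3
spool top [ 0.43267262 -0.04709683  0.04      ]
spool top [ 0.43286228 -0.04941003  0.04      ]
jar top [ 0.73925926 -0.15916422  0.062     ]
jar top [ 0.73744573 -0.16283549  0.062     ]
hanger [[0.6277, 0.0102], [0.6215, -0.0109]]
foot [[0.5651, -0.2007], [0.5714, -0.1797]]
left [[0.5245, -0.0739], [0.5456, -0.0802]]
right [[0.6683, -0.1166], [0.6472, -0.1104]]
```

Frame pose: (0.596, -0.095), yaw 73.5°. The two views agree to within about 5 mm, and the tab tips are 33–39 mm high as expected. The tool's y axis is already within 3° of the frame's x axis, so no turn is needed. I'll fly high to the hanger tab with the jaws shutting.

Call:
drive_tool(series=[{"slide":[-0.084,-0.061,0],"rotation":[0,0,0],"jaw":1},{"slide":[-0.084,-0.061,0],"rotation":[0,0,0],"jaw":1},{"slide":[-0.084,-0.061,0],"rotation":[0,0,0],"jaw":1},{"slide":[-0.084,-0.061,0],"rotation":[0,0,0],"jaw":1},{"slide":[-0.084,-0.061,0],"rotation":[0,0,0],"jaw":1},{"slide":[-0.084,-0.061,0],"rotation":[0,0,0],"jaw":1},{"slide":[-0.084,-0.061,0],"rotation":[0,0,0],"jaw":1},{"slide":[-0.084,-0.061,0],"rotation":[0,0,0],"jaw":1},{"slide":[-0.084,-0.061,0],"rotation":[0,0,0],"jaw":1},{"slide":[-0.084,-0.061,0],"rotation":[0,0,0],"jaw":1},{"slide":[-0.084,-0.061,0],"rotation":[0,0,0],"jaw":1},{"slide":[-0.084,-0.061,0],"rotation":[0,0,0],"jaw":1}])

```text
t: 1.3
eef_pos: [0.3785, 0.2722, 0.2051]
eef_rot: [0.12, 0.993, -0.0, -0.0]
ft_force: [0.2, -0.1, -0.2]
gripper_width: 0.0021
gripper_force: 0.0
```

Call:
drive_tool(series=[{"slide":[-0.084,-0.061,0],"rotation":[0,0,0],"jaw":1},{"slide":[-0.084,-0.061,0],"rotation":[0,0,0],"jaw":1},{"slide":[-0.084,-0.061,0],"rotation":[0,0,0],"jaw":1},{"slide":[-0.084,-0.061,0],"rotation":[0,0,0],"jaw":1},{"slide":[-0.084,-0.061,0],"rotation":[0,0,0],"jaw":1},{"slide":[-0.084,-0.061,0],"rotation":[0,0,0],"jaw":1},{"slide":[-0.084,-0.061,0],"rotation":[0,0,0],"jaw":1},{"slide":[-0.084,-0.061,0],"rotation":[0,0,0],"jaw":1},{"slide":[-0.084,-0.061,0],"rotation":[0,0,0],"jaw":1},{"slide":[-0.084,-0.061,0],"rotation":[0,0,0],"jaw":1},{"slide":[-0.084,-0.061,0],"rotation":[0,0,0],"jaw":1},{"slide":[0,0,0],"rotation":[0,0,0],"jaw":1}])

```text
t: 2.5
eef_pos: [0.6012, 0.0089, 0.2046]
eef_rot: [0.121, 0.993, -0.001, 0.0]
ft_force: [0.7, 0.1, 0.1]
gripper_width: 0.0004
gripper_force: 0.0
```

```bash
python3 - <<'E'
from h import *
import pickle
c=capture("wrist"); pickle.dump(c,open("wrist.pkl","wb")); print(c["fovy"],np.round(c["extrinsics"],3).tolist())
im=c["frame"][:,:,::-1].copy()
th,t=1.2821,np.array([.5964,-.0953]); r=np.array([[np.cos(th),-np.sin(th)],[np.sin(th),np.cos(th)]])
for p in [(110,75,19),(110,-75,19),(-110,75,19),(-110,-75,19),(140,105,20),(140,-105,20),(110,0,21),(0,75,21),(0,-75,21),(-110,0,21)]:
    w=r@(np.array(p[:2])/1000)+t; u=proj(c,[*w,p[2]/1000]); print(p,np.round(u,1)); cv2.drawMarker(im,tuple(int(round(x)) for x in u),(255,0,255),0,9,1)
cv2.imwrite("pics/wrist1.png",im)
E
```

```text
65.3563985115634 [[0.241, 0.939, 0.245, 0.53], [0.97, -0.233, -0.063, 0.027], [-0.002, 0.253, -0.967, 0.383], [0.0, 0.0, 0.0, 1.0]]
(110, 75, 19) [326.5 162.1]
(110, -75, 19) [318.9 305.9]
(-110, 75, 19) [ 95.6 151.5]
(-110, -75, 19) [110.3 297.1]
(140, 105, 20) [360.2 131.1]
(140, -105, 20) [345.4 333. ]
(110, 0, 21) [322.5 238.1]
(0, 75, 21) [210.8 156.9]
(0, -75, 21) [214.4 302.3]
(-110, 0, 21) [102.2 228.4]
```

View pics/wrist1.png

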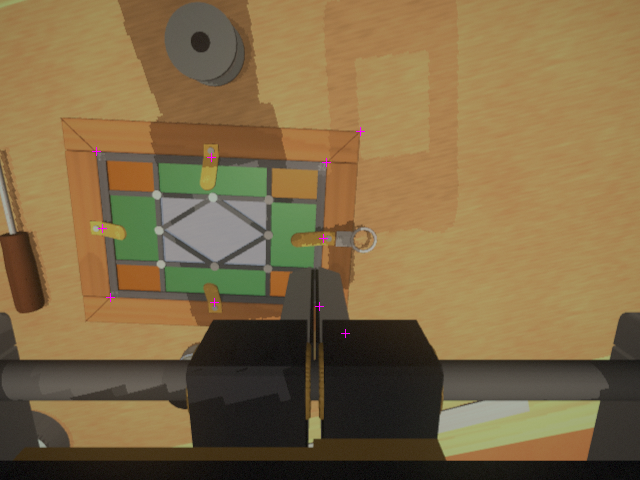

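The wrist view shows the fitted points within a few px: hanger tab (310,239), foot (110,231), left (209,165), right (212,297). I'll refine the fit from an enlarged, unmarked crop.

```bash
python3 - <<'E'
from h import *
import pickle
c=pickle.load(open("wrist.pkl","rb")); im=c["frame"][105:335,55:375,::-1]
cv2.imwrite("pics/wcrop.png",cv2.convertScaleAbs(cv2.resize(im,None,fx=2.5,fy=2.5,interpolation=cv2.INTER_CUBIC),alpha=1.4))
E
```

```text
(no output)
```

View pics/wcrop.png

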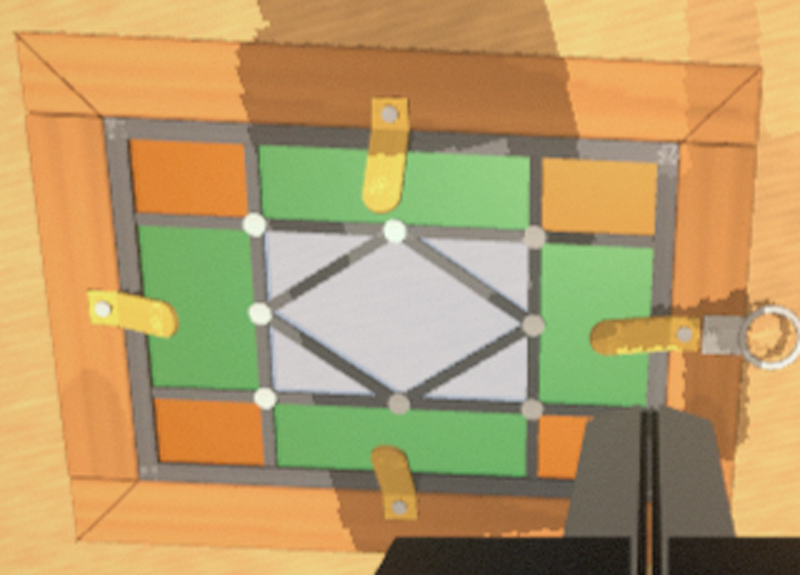

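```bash
python3 - <<'E'
from h import *
import pickle
c=pickle.load(open("wrist.pkl","rb")); S=2.5
px=lambda p:((p[0]+.5)/S-.5+55,(p[1]+.5)/S-.5+105)
pts=[((-140,105),(16,34),.02),((140,105),(761,68),.02),((-140,-105),(77,541),.02),((-110,75),(105,117),.019),((110,75),(680,144),.019),((-110,-75),(138,481),.019)]
M=np.array([p[0] for p in pts])/1000.; W=np.array([onplane(c,*px(p[1]),p[2])[:2] for p in pts])
A=M-M.mean(0);B=W-W.mean(0); th=np.arctan2((A[:,0]*B[:,1]-A[:,1]*B[:,0]).sum(),(A*B).sum()); r=np.array([[np.cos(th),-np.sin(th)],[np.sin(th),np.cos(th)]]); t=W.mean(0)-r@M.mean(0)
print(th,t,np.round(1000*(W-M@r.T-t),1).tolist())
for k,s in dict(left=(389,114),foot=(102,310),hanger=(684,333),right=(399,508)).items(): print(k,np.round(1000*r.T@(onplane(c,*px(s),.023)[:2]-t),1))
for k,s,z in(("hanger",(592,337),.033),("foot",(177,320),.035),("left",(380,210),.039),("right",(388,450),.039)): print(k,"tip",np.round(1000*r.T@(onplane(c,*px(s),z)[:2]-t),1))
E
```

```text
1.280969519767542 [ 0.59670488 -0.09491212] [[1.3, 0.7], [-0.0, -1.7], [-1.0, 1.5], [0.1, 0.5], [-0.2, -0.3], [-0.2, -0.8]]
left [-0.3 81.4]
foot [-116.    0.]
hanger [115.2   1.4]
right [ -0.  -80.2]
hanger tip [79.1  0.8]
foot tip [-80.4   0.7]
left tip [-0.1 47.4]
right tip [  0.5 -47.5]
```

The wrist fit, (0.5967, -0.0949) with yaw 1.281, agrees within 1 mm with the two-view fit, and the screws and tips line up. I'll move above the hanger spot.

Call:
drive_tool(series=[{"slide":[-0.041,-0.0235,0],"rotation":[0,0,0],"jaw":1},{"slide":[-0.041,-0.0235,0],"rotation":[0,0,0],"jaw":1},{"slide":[0,0,0.1],"rotation":[0,0,0],"jaw":1},{"slide":[0,0,0.1],"rotation":[0,0,0],"jaw":1},{"slide":[0,0,0.1],"rotation":[0,0,0],"jaw":1},{"slide":[0,0,0.1],"rotation":[0,0,0],"jaw":1},{"slide":[0,0,0.07],"rotation":[0,0,0],"jaw":1},{"slide":[0,0,0.04],"rotation":[0,0,0],"jaw":1},{"slide":[0,0,0],"rotation":[0,0,0],"jaw":1},{"slide":[0,0,0],"rotation":[0,0,0],"jaw":1}])

```text
t: 3.55
eef_pos: [0.6211, -0.0075, 0.0533]
eef_rot: [0.119, 0.993, -0.0, 0.001]
ft_force: [0.9, -0.4, 0.3]
gripper_width: 0.0005
gripper_force: 0.0
```

Call:
drive_tool(series=[{"slide":[-0.005,-0.009,0.009],"rotation":[0,0,0],"jaw":1},{"slide":[0,0,0.009],"rotation":[0,0,0],"jaw":1},{"slide":[0,0,0.009],"rotation":[0,0,0],"jaw":1},{"slide":[0,0,0.009],"rotation":[0,0,0],"jaw":1},{"slide":[0,0,0.009],"rotation":[0,0,0],"jaw":1},{"slide":[0,0,0.009],"rotation":[0,0,0],"jaw":1},{"slide":[0,0,0.009],"rotation":[0,0,0],"jaw":1},{"slide":[0,0,0.009],"rotation":[0,0,0],"jaw":1},{"slide":[0,0,0.009],"rotation":[0,0,0],"jaw":1},{"slide":[0,0,0.009],"rotation":[0,0,0],"jaw":1},{"slide":[0,0,0.009],"rotation":[0,0,0],"jaw":1},{"slide":[0,0,0],"rotation":[0,0,0],"jaw":1}])

```text
t: 4.75
eef_pos: [0.621, -0.0105, 0.0224]
eef_rot: [0.12, 0.993, 0.0, -0.0]
ft_force: [0.3, 0.1, 0.3]
gripper_width: 0.0005
gripper_force: 0.0
```

Call:
drive_tool(series=[{"slide":[0,0,-0.05],"rotation":[0,0,0],"jaw":1},{"slide":[0,0,-0.1],"rotation":[0,0,0],"jaw":1},{"slide":[0.0045,-0.0975,0],"rotation":[0,0,0],"jaw":1},{"slide":[0.0045,-0.0975,0],"rotation":[0,0,0],"jaw":1},{"slide":[0.0045,-0.0975,0],"rotation":[0,0,0],"jaw":1},{"slide":[0.0045,-0.0975,0],"rotation":[0,0,0],"jaw":1},{"slide":[0.0045,-0.0975,0],"rotation":[0,0,0],"jaw":1},{"slide":[0.0045,-0.0975,0],"rotation":[0,0,0],"jaw":1},{"slide":[0,0,0.04],"rotation":[0,0,0],"jaw":1},{"slide":[0,0,0],"rotation":[0,0,0],"jaw":1},{"slide":[0,0,0],"rotation":[0,0,0],"jaw":1}])

```text
t: 5.85
eef_pos: [0.5712, -0.1778, 0.0554]
eef_rot: [0.119, 0.993, 0.001, -0.001]
ft_force: [0.3, -0.3, 0.0]
gripper_width: 0.0007
gripper_force: 0.0
```

```bash
python3 - <<'E'
from h import *
import pickle
c=capture("scene"); pickle.dump(c,open("scene2.pkl","wb")); o=telemetry.get_obs(); print(o["eef_pos"])
im=c["frame"][165:337,135:363,::-1]
cv2.imwrite("pics/s2.png",cv2.convertScaleAbs(cv2.resize(im,None,fx=3.5,fy=3.5,interpolation=cv2.INTER_CUBIC),alpha=1.4))
E
```

```text
[ 0.57154261 -0.17776214  0.05572587]
```

View pics/s2.png

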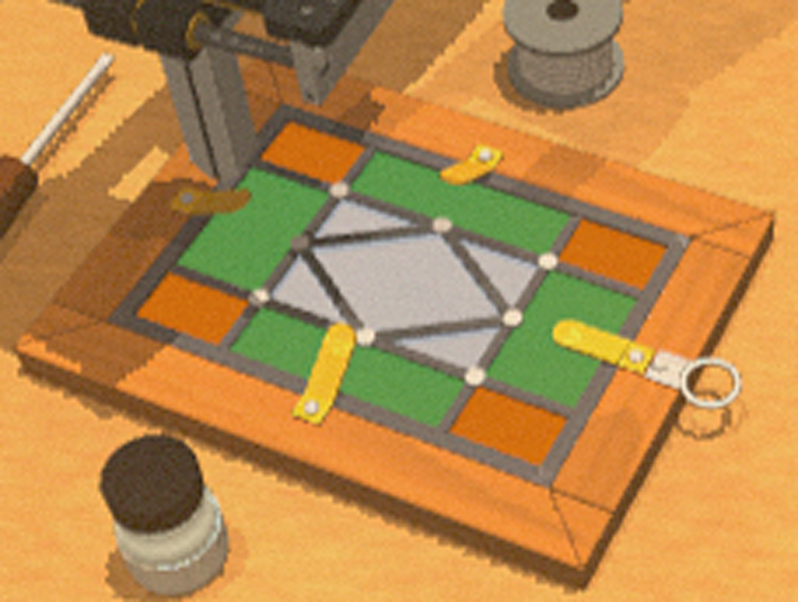

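The hanger tab now looks straight, with its tip at (555,330) in the crop. I'll check that against the projection of a flat tab.

```bash
python3 - <<'E'
from h import *
import pickle
c=pickle.load(open("scene2.pkl","rb")); th,t=1.281,np.array([.5967,-.0949])
for a in (0,.1,.2,.3,.4):
    w=t+(.110-.034*np.cos(a))*np.array([np.cos(th),np.sin(th)]); u,v=proj(c,[*w,.022+.034*np.sin(a)]); print(a,round((u+.5-135)*3.5,1),round((v+.5-165)*3.5,1))
w=t+.125*np.array([np.cos(th),np.sin(th)]);
for p in((.110,0,.0215),(.14,.105,.02)): 
    w=t+p[0]*np.array([np.cos(th),np.sin(th)])+p[1]*np.array([-np.sin(th),np.cos(th)]); u,v=proj(c,[*w,p[2]]); print(p,(u+.5-135)*3.5,(v+.5-165)*3.5)
E
```

```text
0 552.0 328.1
0.1 551.9 323.4
0.2 552.6 319.0
0.3 553.9 315.0
0.4 556.0 311.2
(0.11, 0, 0.0215) 621.8025050682148 353.47134946717495
(0.14, 0.105, 0.02) 774.7535835315151 212.52655497393346
```

The tip matches flat (angle about 0). Next, the foot tab.

Call:
drive_tool(series=[{"slide":[0,-0.005,0.0097],"rotation":[0,0,0],"jaw":1},{"slide":[0,0,0.0097],"rotation":[0,0,0],"jaw":1},{"slide":[0,0,0.0097],"rotation":[0,0,0],"jaw":1},{"slide":[0,0,0.0097],"rotation":[0,0,0],"jaw":1},{"slide":[0,0,0.0097],"rotation":[0,0,0],"jaw":1},{"slide":[0,0,0.0097],"rotation":[0,0,0],"jaw":1},{"slide":[0,0,0.0097],"rotation":[0,0,0],"jaw":1},{"slide":[0,0,0.0097],"rotation":[0,0,0],"jaw":1},{"slide":[0,0,0.0097],"rotation":[0,0,0],"jaw":1},{"slide":[0,0,0.0097],"rotation":[0,0,0],"jaw":1},{"slide":[0,0,0.0097],"rotation":[0,0,0],"jaw":1},{"slide":[0,0,0],"rotation":[0,0,0],"jaw":1}])

```text
t: 7.1
eef_pos: [0.5709, -0.1804, 0.0232]
eef_rot: [0.12, 0.993, 0.0, -0.0]
ft_force: [0.6, -0.3, -0.1]
gripper_width: 0.0002
gripper_force: 0.0
```

Call:
drive_tool(series=[{"slide":[0,0,0],"rotation":[0,0,0],"jaw":1},{"slide":[0,0,-0.05],"rotation":[0,0,0],"jaw":1},{"slide":[0,0,-0.1],"rotation":[0,0,0],"jaw":1},{"slide":[0.04,0.076,0],"rotation":[0,0,0],"jaw":1},{"slide":[0.04,0.076,0],"rotation":[0,0,0],"jaw":1},{"slide":[0.04,0.076,0],"rotation":[0,0,0],"jaw":1},{"slide":[0.041,0.076,0],"rotation":[0,0,0],"jaw":1},{"slide":[0,0,0.04],"rotation":[0,0,0],"jaw":1},{"slide":[0,0,0],"rotation":[0,0,0],"jaw":1},{"slide":[0,0,0],"rotation":[0,0,0],"jaw":1}])

```text
t: 8.1
eef_pos: [0.546, -0.0812, 0.0568]
eef_rot: [0.12, 0.993, -0.0, -0.0]
ft_force: [-0.4, 0.1, -0.3]
gripper_width: 0.0002
gripper_force: 0.0
```

```bash
python3 - <<'E'
from h import *
import pickle
c=capture("side"); pickle.dump(c,open("side3.pkl","wb")); o=telemetry.get_obs(); print(o["eef_pos"])
im=c["frame"][210:382,265:493,::-1]
cv2.imwrite("pics/sd3.png",cv2.convertScaleAbs(cv2.resize(im,None,fx=3.5,fy=3.5,interpolation=cv2.INTER_CUBIC),alpha=1.4))
th,t=1.281,np.array([.5967,-.0949])
for a in (0,.1,.2,.3,.4):
    w=t-(.110-.034*np.cos(a))*np.array([np.cos(th),np.sin(th)]); u,v=proj(c,[*w,.022+.034*np.sin(a)]); print(a,round((u+.5-265)*3.5,1),round((v+.5-210)*3.5,1))
w=t-.116*np.array([np.cos(th),np.sin(th)]); u,v=proj(c,[*w,.023]);print((u+.5-265)*3.5,(v+.5-210)*3.5)
E
```

```text
[ 0.54628978 -0.08149243  0.05698822]
0 401.5 379.5
0.1 402.2 375.6
0.2 403.3 372.2
0.3 404.7 369.5
0.4 406.4 367.3
446.13373729342896 442.20854003271984
```

View pics/sd3.png

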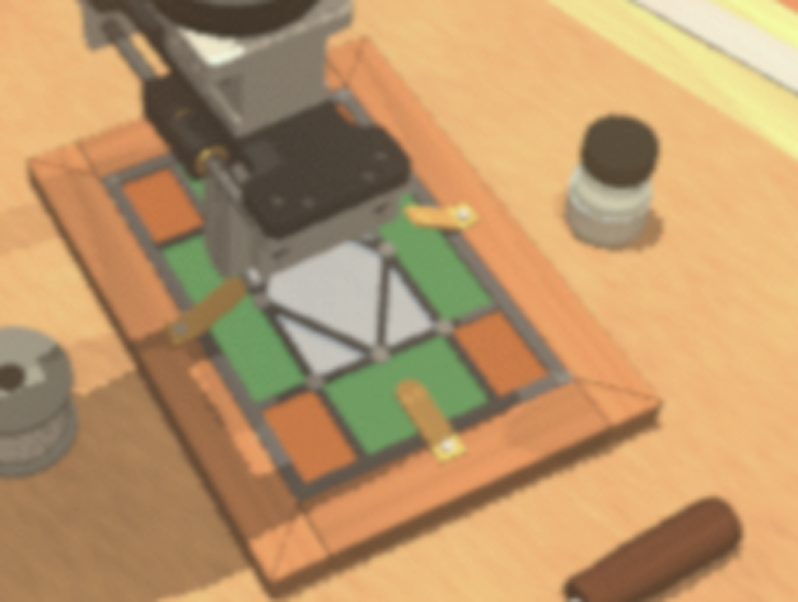

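The foot tab's tip moved to (405,383) in the crop, which is flat once corrected for the screw offset. The frame hasn't moved. Now the left tab.

Call:
drive_tool(series=[{"slide":[0,0.005,0.0103],"rotation":[0,0,0],"jaw":1},{"slide":[0,0,0.0103],"rotation":[0,0,0],"jaw":1},{"slide":[0,0,0.0103],"rotation":[0,0,0],"jaw":1},{"slide":[0,0,0.0103],"rotation":[0,0,0],"jaw":1},{"slide":[0,0,0.0103],"rotation":[0,0,0],"jaw":1},{"slide":[0,0,0.0103],"rotation":[0,0,0],"jaw":1},{"slide":[0,0,0.0103],"rotation":[0,0,0],"jaw":1},{"slide":[0,0,0.0103],"rotation":[0,0,0],"jaw":1},{"slide":[0,0,0.0103],"rotation":[0,0,0],"jaw":1},{"slide":[0,0,0.0103],"rotation":[0,0,0],"jaw":1},{"slide":[0,0,0.0103],"rotation":[0,0,0],"jaw":1},{"slide":[0,0,0],"rotation":[0,0,0],"jaw":1}])

```text
t: 9.35
eef_pos: [0.5458, -0.0788, 0.0224]
eef_rot: [0.12, 0.993, 0.0, -0.001]
ft_force: [-0.2, 0.2, 1.0]
gripper_width: 0.0007
gripper_force: 0.0
```

Call:
drive_tool(series=[{"slide":[0,0,0],"rotation":[0,0,0],"jaw":1},{"slide":[0,0,-0.05],"rotation":[0,0,0],"jaw":1},{"slide":[0,0,-0.1],"rotation":[0,0,0],"jaw":1},{"slide":[-0.088,-0.0045,0],"rotation":[0,0,0],"jaw":1},{"slide":[-0.088,-0.0045,0],"rotation":[0,0,0],"jaw":1},{"slide":[-0.088,-0.0045,0],"rotation":[0,0,0],"jaw":1},{"slide":[-0.089,-0.0045,0],"rotation":[0,0,0],"jaw":1},{"slide":[0,0,0.04],"rotation":[0,0,0],"jaw":1},{"slide":[0,0,0],"rotation":[0,0,0],"jaw":1},{"slide":[0,0,0],"rotation":[0,0,0],"jaw":1}])

```text
t: 10.35
eef_pos: [0.6456, -0.1086, 0.0547]
eef_rot: [0.12, 0.993, 0.0, -0.002]
ft_force: [0.4, -0.5, 1.1]
gripper_width: 0.0
gripper_force: 0.0
```

```bash
python3 - <<'E'
from h import *
c=capture("side"); o=telemetry.get_obs(); print(o["eef_pos"])
im=c["frame"][210:382,265:493,::-1]
cv2.imwrite("pics/sd4.png",cv2.convertScaleAbs(cv2.resize(im,None,fx=3.5,fy=3.5,interpolation=cv2.INTER_CUBIC),alpha=1.4))
th,t=1.281,np.array([.5967,-.0949]); y=np.array([-np.sin(th),np.cos(th)])
for a in (0,.1,.2,.3,.4,.5):
    w=t+(.075-.034*np.cos(a))*y; u,v=proj(c,[*w,.022+.034*np.sin(a)]); print(a,round((u+.5-265)*3.5,1),round((v+.5-210)*3.5,1))
u,v=proj(c,[*(t+.081*y),.023]);print((u+.5-265)*3.5,(v+.5-210)*3.5)
E
```

```text
[ 0.64599445 -0.10870595  0.05515813]
0 251.4 297.0
0.1 251.1 292.9
0.2 250.3 289.0
0.3 248.8 285.5
0.4 246.7 282.4
0.5 244.1 279.6
178.7399886279287 325.09081197961086
```

View pics/sd4.png

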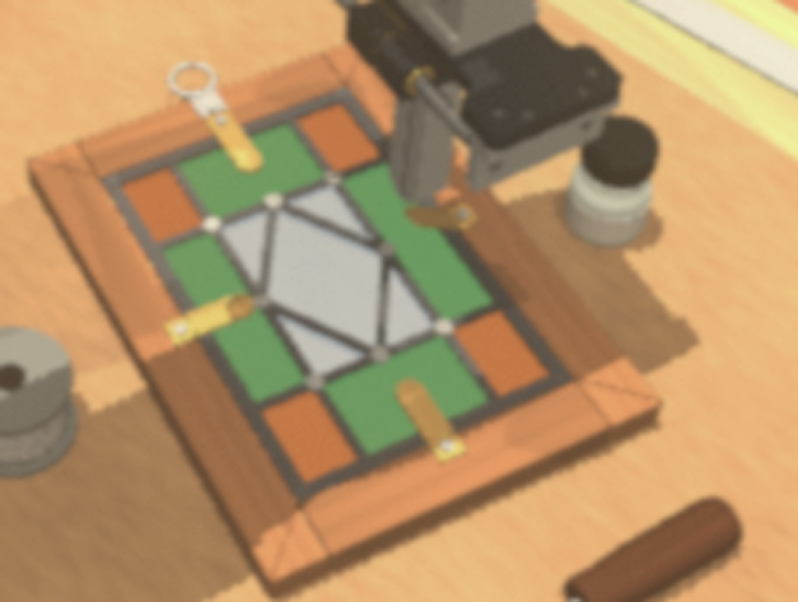

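The left tab is flat, with its tip at (252,302) in the crop. Now the right tab.

Call:
drive_tool(series=[{"slide":[-0.006,-0.003,0.0097],"rotation":[0,0,0],"jaw":1},{"slide":[0,0,0.0097],"rotation":[0,0,0],"jaw":1},{"slide":[0,0,0.0097],"rotation":[0,0,0],"jaw":1},{"slide":[0,0,0.0097],"rotation":[0,0,0],"jaw":1},{"slide":[0,0,0.0097],"rotation":[0,0,0],"jaw":1},{"slide":[0,0,0.0097],"rotation":[0,0,0],"jaw":1},{"slide":[0,0,0.0097],"rotation":[0,0,0],"jaw":1},{"slide":[0,0,0.0097],"rotation":[0,0,0],"jaw":1},{"slide":[0,0,0.0097],"rotation":[0,0,0],"jaw":1},{"slide":[0,0,0.0097],"rotation":[0,0,0],"jaw":1},{"slide":[0,0,0.0097],"rotation":[0,0,0],"jaw":1},{"slide":[0,0,0],"rotation":[0,0,0],"jaw":1}])

```text
t: 11.6
eef_pos: [0.649, -0.1106, 0.0231]
eef_rot: [0.12, 0.993, 0.0, -0.0]
ft_force: [0.4, 0.6, 0.1]
gripper_width: 0.0003
gripper_force: 0.0
```

Call:
drive_tool(series=[{"slide":[0,0,0],"rotation":[0,0,0],"jaw":1},{"slide":[0,0,-0.05],"rotation":[0,0,0],"jaw":1},{"slide":[0,0,-0.1],"rotation":[0,0,0],"jaw":1},{"slide":[0,0,-0.1],"rotation":[0,0,0],"jaw":1},{"slide":[0,0,-0.1],"rotation":[0,0,0],"jaw":1},{"slide":[0,0,-0.1],"rotation":[0,0,0],"jaw":1},{"slide":[0,0,-0.1],"rotation":[0,0,0],"jaw":1},{"slide":[0,0,0],"rotation":[0,0,0],"jaw":1}])

```text
t: 12.4
eef_pos: [0.6532, -0.1118, 0.1966]
eef_rot: [0.12, 0.993, -0.001, 0.006]
ft_force: [1.1, -0.3, 0.4]
gripper_width: 0.0007
gripper_force: 0.0
```

```bash
python3 - <<'E'
from h import *
c=capture("scene"); print(telemetry.get_obs()["eef_pos"])
im=c["frame"][165:337,135:363,::-1]
cv2.imwrite("pics/s5.png",cv2.convertScaleAbs(cv2.resize(im,None,fx=3.5,fy=3.5,interpolation=cv2.INTER_CUBIC),alpha=1.4))
th,t=1.281,np.array([.5967,-.0949]); y=np.array([-np.sin(th),np.cos(th)])
for a in (0,.1,.2,.3,.5):
    w=t-(.075-.034*np.cos(a))*y; u,v=proj(c,[*w,.022+.034*np.sin(a)]); print(a,round((u+.5-135)*3.5,1),round((v+.5-165)*3.5,1))
E
```

```text
[ 0.6515844  -0.11132423  0.1933446 ]
0 355.9 340.2
0.1 354.7 335.7
0.2 353.1 331.8
0.3 351.2 328.5
0.5 346.2 323.9
```

View pics/s5.png

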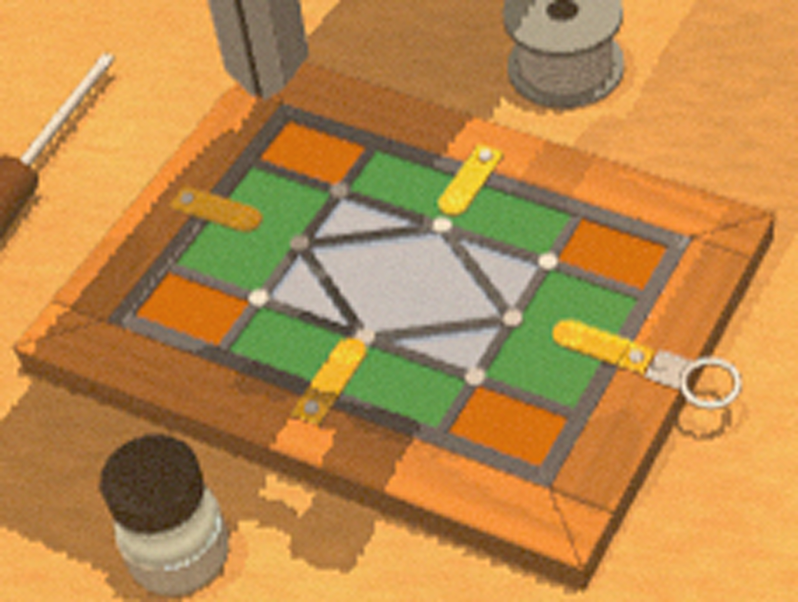

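All four tabs look flat; the right tip at (356,340) matches the flat projection exactly. The frame, spool, jar and screwdriver are where they started, and the fingers are clear, so I'll hand the job in.

```bash
python3 -c "
from workcell import workorder; print(workorder.close_job())"
```

```text
the job is handed in; nothing more can be done
None
```

I pressed all four tabs flat in the required order (hanger side, foot, left, right) and handed the job in; camera checks showed each tab down and the frame, spool, jar and screwdriver not visibly moved, but hand-in returned no verdict.

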